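Shut the canister and screw its lid down

ROBOT

A 6-joint arm with a two-finger parallel gripper is mounted at the origin on the work surface. World frame = base frame: x ahead of the robot, y to its left, z up, the work surface at z = 0. Lengths are in mm, angles in rad, forces in N, time in s.
With the tool pointing down it reaches from about 375 to 900 mm from the base axis. Payload 3.1 kg.
Tool frame: the origin (TCP) lies on the centre line of the jaws, within the pads' length; the fingertips stand 14 mm ahead of it and the grasp point (between the pads) lies 5 mm behind it; z points along the fingers, y is the direction in which the jaws open and shut (so a half turn about z gives the same grasp; the last joint's range is limited). The gripper opens to 85 mm and grips with 20 to 120 N. Pads are 22 mm wide; open, the fingers measure 114 mm over their backs; the gripper's body (76 mm by 85 mm) begins 54 mm behind the grasp point. The pads swing forward as they close: fully open they stand 13 mm farther back than shut.
Start: joints at [0.944, 0.527, 1.433, -0, 1.181, -0.178], TCP at [271.136, 563.101, 245.31] pointing down, gripper open.
Joint ranges: [-3.08, 3.08], [-0.75, 2.2], [0.22, 2.44], [-1.43, 4.57], [0, 2.65], [-2.85, 2.85]. Speed limits (rad/s): [2.79, 2.79, 3.14, 3.14, 3.14, 3.14].

INTERFACE

Orientations are given as a unit quaternion [w, x, y, z].
In Python, from cell import robot gives the robot as it stands.
- The arm moves only by the tool servo_tool, never from a script. Its argument "steps" is a list of rows, each a list of 2 entries, a list of its own where there are three numbers: the shift along the tool's x, y, z in cm, then the turn about the tool's z in degrees. In form: [[[tx, ty, tz], twist], ...]. A call has 1 to 10 rows; each row is the pose to reach, as a shift and turn from the pose commanded when the call began, along the tool's axes at that moment; what a row does not reach only later rows make up. A row lasts 1/10 s, in which the tool goes at most 50 mm and 8.59 degrees, less where a joint would pass 70% of its speed; a pose out of reach is approached as far as the arm can. A call with a gripper value outside its range is refused whole. "claw" is the gripper command: -1 is shut, 1 is fully open, values between are in proportion, set as the call begins (left out, the last holds). The fingers move at their own pace and stop on an object; "squeeze" is the grip in N (left out, the last holds). Time passes only in rows, so rows that repeat a pose let the fingers close. It gives the time, the measured TCP pose, the force and the opening at its end, in the units of the state.
- robot.observe(): the state, without advancing time (a new reading comes with each control period).
- robot.grab_frame(name): name is "side" or "top"; returns the picture (480x640x3 uint8, red, green, blue); there is no depth.
- robot.camera_model(name): a dict with "camera_matrix" (3x3 intrinsics, pixels), "cam_to_world" (4x4, takes a point from camera to world coordinates). Camera axes: x right, y down, z forward; pixel columns grow to the right and rows downward; lengths in mm; the calibration is good to about 2 mm. A picture is of the moment at which its call begins. camera_model takes no time and is no camera call.
- robot.close_job(): hands the job in, once; it reports no verdict.
Trained networks look in the newest picture that a camera, given by its name, has taken for a name from the list of things; names that differ only in an ending like _2 or _b are one class to them, and where a whole thing is asked for, a point or a joint stands for the part that bears it (a point fixed in the world has none). Each returns a list of dicts, best first, with "confidence" (0 to 1); they miss things now and then, are a little off and sometimes report something else, mostly with a low value. They report only what shows in the picture. A call takes as long as a camera call.
- robot.regions_of(camera, target): "region" (480x640 bool, what is visible of it) and "bbox" ([centre column, centre row, width, height] in pixels, round what is visible of it).
- robot.spot_point(camera, target): "xy" ([column, row] in pixels: a listed point, or the origin of a listed thing).
The state is a dict: "t": time; "joints": joint angles; "joint_velocities": joint speeds; "joint_efforts": joint torques, N m; "tool_pos": TCP position; "tool_rot": TCP orientation; "wrist_force": force on the tool from outside, world axes, zero at the start; "wrist_torque": the same for the moment, N m; "grip_width": opening from 0.0 (shut) to 1.0 (fully open).
Only numpy, scipy, OpenCV 4.12 (cv2) and the standard library are available. Lean on these libraries where they do the work, as an engineer would, in place of code of your own. Each camera call takes 0.05 s, during which the arm holds its last target.

TASK

The charcoal canister's hinged lid has been left ajar and its thumbscrew is loose. First press the lid fully shut, then turn the thumbscrew clockwise with repeated strokes of a fingertip against its wings until it stops and is fully home. Only touch and push: do not grip or force the screw, do not lift or shove the canister, leave the other things where they are, and come away clear at the end.

Things in the scene. Friction and masses are not known exactly. Their poses are not given: they have to be found in the camera images.
- canister: Charcoal plastic canister, a loose 2.5 kg box 170 (its x) by 200 (its y) by 151 mm high, on a 3 mm grey silicone mat. Origin: centre of its underside; z up. The lid hinges along its +y side; the -y side is the free (opening) side. The shut lid's top face is 161 mm above the origin.
- lid (a joint): Lid hinge angle, rad: 0 = shut, grows as the free (-y) side rises. It stays where it is left (friction); about 3 N downwards near the free edge shuts it. The lid is a slab 176 by 208 mm, 10 mm thick; hinge line at canister y = +100 mm, 151 mm above the canister's origin.
- lid_corner (a point): A bare spot on the lid's top face, clear of the screw, where the lid may be pressed: near the free edge, at canister x = -65, y = -85 mm when shut (185 mm from the hinge line). Moves with the lid.
- wing_head: Steel wing head of the thumbscrew, upright on the lid. Origin on the screw's axis at the lid's top face (canister x = 0, y = -55 mm when shut); x runs along the wings. Two opposite wings, 76 mm tip to tip, 7 mm thick, 6 to 30 mm above the lid; round hub 26 mm across, 22 mm high. It turns at constant height, lightly (1.5 N at 30 mm radius), and keeps its angle when let go.
- thumbscrew (a joint): Angle of the thumbscrew, rad: negative = still to be turned, grows with clockwise turning (seen from above), 0 = fully home at a hard stop, where the wings stand square to the rib (along canister y). Starts about 1 to 1.5 turns loose.
- cat: White ceramic cat figurine, 65 mm wide, 118 mm high; origin under its centre. Leave alone.
- scoop: Coral plastic scoop, 200 mm long, 40 mm high; origin on its underside. Leave alone.
- organiser: White plastic organiser with three small drawers, 130 by 170 by 140 mm high; origin under its centre. Leave alone.
- dustpan: Stainless steel dustpan, 300 mm long with handle, 210 mm wide, 50 mm high; origin on its underside. Leave alone.
- rib_top (a point): Middle of the top of a fixed upright rib on the lid: 90 mm long (along canister x), 8 mm thick, 27 mm high over the lid face, at canister y = -11 mm when shut. It leaves too little room (27 mm) for a finger between it and the screw's hub, so the strokes are made on the screw's other (-y, free-edge) side.

How it is judged (in metres and radians):
On the way, in this order (a step that is already met when the one before it is completed fails the run):
1. the lid is pressed shut (hinge under 0.03 rad) (value of joint lid below 0.03 rad), for 0.1 s.
2. the thumbscrew is turned home (within 0.25 rad of its stop), lid shut (value of joint thumbscrew above -0.25 rad and value of joint lid below 0.03 rad), for 0.2 s.
At the end, for the whole second after the job is handed in: The lid is shut (hinge under 0.03 rad), the thumbscrew is within 0.25 rad of its stop and at rest, and the canister stands upright at rest within 30 mm of where it began (all of step 2 and velocity of joint thumbscrew between -0.1 and 0.1 rad/s and angle between canister's own z axis and vertical below 0.05 rad and distance of canister from where it was at the start of the episode below 0.03 m and linear speed of canister below 0.02 m/s); the robot touches nothing.
It fails at once if the thumbscrew is turned most of the way while the lid is still open (value of joint lid above 0.08 rad and value of joint thumbscrew above -4.5 rad).
It fails at once if the thumbscrew is gripped or forced (over 35 N from the fingers) (contact force between the fingers and wing_head above 35 N).
It fails at once if the lid is lifted well open (value of joint lid above 0.7 rad).
It fails at once if the canister is lifted, tipped or shoved over 30 mm (distance of canister from where it was at the start of the episode above 0.03 m or angle between canister's own z axis and vertical above 0.15 rad).
It fails at once if a bystander is moved over 20 mm (distance of any of cat, scoop, organiser, dustpan from where it was at the start of the episode above 0.02 m).
It also fails if it takes over 72 s, if anything falls off the work surface, if the arm or the gripper's body presses on something with over 40 N, if the wrist force passes 120 N, or if a joint passes its speed limit or range.

## Working session

There is one attempt and no reset: what is moved stays moved. The work goes in short steps, Python scripts to look and compute and a tool call to move; the robot and the scene stay as the last step left them, time stands still between calls to the robot, and variables do not carry over. Pictures are saved under pics/ and viewed, and the job is handed in when it is done.

Besides the shell and the picture viewer there is one more tool, called after "Emit:" as name(argument=value, ...), one argument or row to a line, values as JSON. servo_tool: Moves the arm, as the interface text tells. Its arguments: {"type":"object","properties":{"steps":{"type":"array","items":{"type":"array"}},"claw":{"type":"number"},"squeeze":{"type":"number"}},"required":["steps"]}

```bash
mkdir -p pics; ls
cat > h.py <<'E'
import numpy as np,cv2
from cell import robot
def snap(n,f):
    im=robot.grab_frame(n); cv2.imwrite('pics/'+f,im[:,:,::-1]); return im
def proj(n,P):
    m=robot.camera_model(n);K=np.array(m['camera_matrix']);T=np.array(m['cam_to_world'])
    P=np.atleast_2d(P).astype(float); c=(P-T[:3,3])@T[:3,:3]; u=c@K.T; return u[:,:2]/u[:,2:]
def ray(n,p,z):
    m=robot.camera_model(n);K=np.array(m['camera_matrix']);T=np.array(m['cam_to_world'])
    d=T[:3,:3]@np.linalg.solve(K,[p[0],p[1],1]); o=T[:3,3]; return o+d*(z-o[2])/d[2]
E
python3 - <<'E'
from h import *
s=robot.observe()
for k,v in s.items(): print(k,np.round(v,3))
for n in('top','side'):
    snap(n,n+'0.png'); m=robot.camera_model(n); print(np.round(m['camera_matrix'],1),np.round(m['cam_to_world'],3))
    for t in('canister','wing_head','lid_corner','rib_top'):
        for r in robot.spot_point(n,t)[:2]: print(n,t,np.round(r['xy'],1),round(r['confidence'],2))
E
```

```text
pics
t 0.0
joints [ 0.944  0.528  1.434 -0.     1.181 -0.178]
joint_velocities [ 0.     0.    -0.     0.     0.001  0.   ]
joint_efforts [-1.0000e-03 -4.4235e+01 -1.7803e+01 -0.0000e+00  8.0000e-03  0.0000e+00]
tool_pos [270.738 562.551 244.352]
tool_rot [-0.     0.223  0.975 -0.001]
wrist_force [ 0.117  0.268 -0.432]
wrist_torque [-0.009  0.054  0.   ]
grip_width 1.002
[[466.    0.  322.2]
 [  0.  466.  240.3]
 [  0.    0.    1. ]] [[-5.000000e-03 -9.830000e-01  1.850000e-01  3.766600e+02]
 [-1.000000e+00  3.000000e-03 -1.200000e-02  7.721000e+00]
 [ 1.100000e-02 -1.850000e-01 -9.830000e-01  1.092957e+03]
 [ 0.000000e+00  0.000000e+00  0.000000e+00  1.000000e+00]]
top wing_head [368.3 231.1] 0.66
top lid_corner [385.7 270.5] 0.66
top lid_corner [154.9 310.6] 0.47
top rib_top [345.1 228.6] 0.73
top rib_top [368.7 231.2] 0.34
[[536.4   0.  318.3]
 [  0.  536.4 237.3]
 [  0.    0.    1. ]] [[ 7.35000e-01 -3.83000e-01  5.59000e-01 -9.82240e+01]
 [-6.77000e-01 -3.89000e-01  6.25000e-01 -7.23965e+02]
 [-2.20000e-02 -8.38000e-01 -5.46000e-01  7.96607e+02]
 [ 0.00000e+00  0.00000e+00  0.00000e+00  1.00000e+00]]
side canister [335.6 300.7] 0.78
side wing_head [350.8 237.2] 0.96
side lid_corner [336.8 255.4] 0.85
side rib_top [335.7 219.6] 0.63
```

View pics/top0.png

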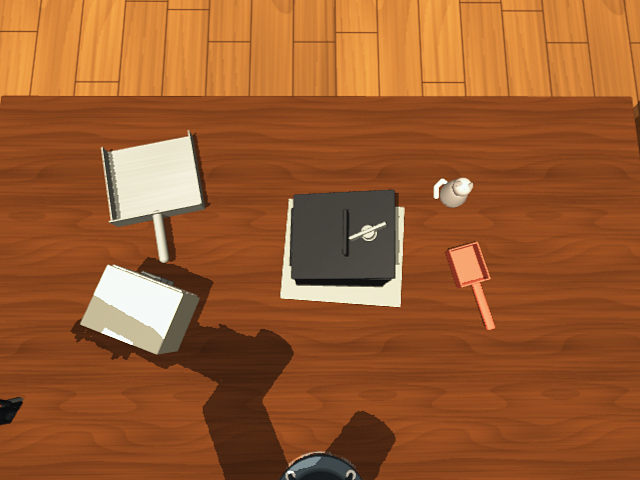

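View pics/side0.png

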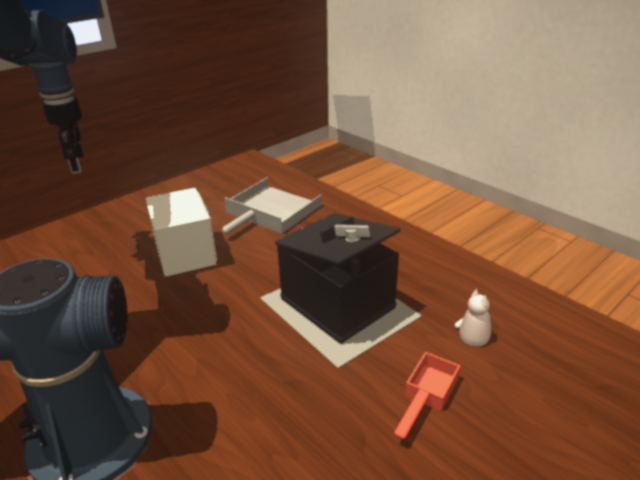

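Run:
```python
from h import *
a=cv2.imread('pics/top0.png')[170:310,270:410]; b=cv2.imread('pics/side0.png')[200:365,255:425]
cv2.imwrite('pics/t0z.png',cv2.convertScaleAbs(cv2.resize(a,None,fx=4,fy=4,interpolation=2),alpha=2,beta=20)); cv2.imwrite('pics/s0z.png',cv2.convertScaleAbs(cv2.resize(b,None,fx=3.5,fy=3.5,interpolation=2),alpha=2,beta=20))
```

```text
(no output)
```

View pics/t0z.png

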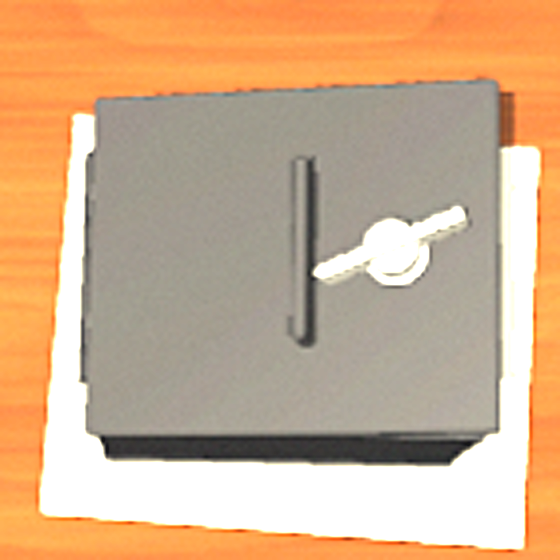

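View pics/s0z.png

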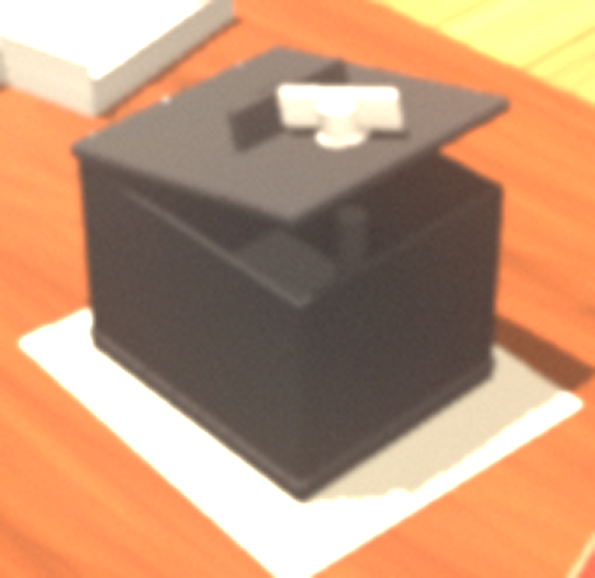

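```bash
cat > fit.py <<'E'
from h import *
from scipy.optimize import least_squares
def can2w(p,P):
    c,s=np.cos(p[2]),np.sin(p[2]); P=np.atleast_2d(P).astype(float)
    return np.c_[p[0]+c*P[:,0]-s*P[:,1],p[1]+s*P[:,0]+c*P[:,1],P[:,2]+3]
def lidP(th,P):  # P in canister coords when shut
    P=np.atleast_2d(P).astype(float).copy(); y=P[:,1]-100; z=P[:,2]-151
    # free side (-y) rises
    Y=np.cos(th)*y+np.sin(th)*z; Z=-np.sin(th)*y+np.cos(th)*z
    return np.c_[P[:,0],Y+100,Z+151]
E
cat > f1.py <<'E'
from fit import *
L=[[88,104,161],[88,-104,161],[-88,-104,161],[-88,104,161]]
lt=[[294.3,195],[394.3,190.8],[394.3,278.3],[292,277.5]]
ls=[[336.4,213.4],[400.1,229.1],[338.7,262.9],[276.4,242.3]]
B=[[-85,-100,0],[-85,100,0],[-85,-100,151],[85,-100,151]]
bs=[[341.6,342],[282.1,298.6],[341.6,286.6],[397.9,253.4]]
S=[[0,-55,161],[-65,-85,161],[0,-11,188]]
st=[[368.3,231.1],[385.7,270.5],[345.1,228.6]]; ss=[[350.8,237.2],[336.8,255.4],[335.7,219.6]]
def res(p):
    l=can2w(p,lidP(p[3],L)); b=can2w(p,B); q=can2w(p,lidP(p[3],S))
    return np.r_[(proj('top',l)-lt).ravel(),(proj('side',l)-ls).ravel(),(proj('side',b)-bs).ravel(),(proj('top',q)-st).ravel(),(proj('side',q)-ss).ravel()]
r=least_squares(res,[480,-50,0,.3],loss='soft_l1')
print(r.x,np.round(res(r.x).reshape(-1,2),1).tolist())
p=r.x
for n in S: print(n,can2w(p,lidP(p[3],n)),can2w(p,n))
# wing tips px
for z in (190,):
  a=can2w(p,lidP(p[3],[0,-55,191]))[0]
  T=[ray('top',q,a[2]) for q in ([348.75,238.3],[386,223.3])]; print(a,T, np.degrees(np.arctan2(T[1][1]-T[0][1],T[1][0]-T[0][0])))
E
python3 f1.py
```

```text
[ 5.59814733e+02 -4.85419145e+01 -3.13222717e-02  2.37114669e-01] [[-0.8, -1.6], [0.7, -1.5], [1.0, 0.1], [-1.8, 0.7], [-1.9, -1.5], [1.0, -1.2], [-1.2, -0.9], [-2.3, -2.2], [-1.4, 2.0], [-0.7, -0.3], [-1.4, 0.1], [2.0, -0.9], [1.6, 2.5], [-0.5, -4.0], [0.2, 2.6], [2.9, 2.1], [3.0, -0.4], [1.5, 3.6]]
[0, -55, 161] [[558.30167397 -96.83229235 200.12954426]] [[ 558.09228989 -103.51493686  164.        ]]
[-65, -85, 161] [[ 492.42032993 -123.94296768  207.17651454]] [[ 492.18465803 -131.46460703  164.        ]]
[0, -11, 188] [[559.83969504 -47.74523784 216.03852195]] [[559.4702445  -59.53651896 191.        ]]
[558.522365   -89.78877862 229.2901377 ] [array([543.3357085 , -53.25796738, 229.2901377 ]), array([ 572.19266736, -124.62094524,  229.2901377 ])] -67.98313034097797
```

```bash
cat > go.py <<'E'
from h import *
from scipy.spatial.transform import Rotation as Rn
def rel(x,y,z):
    s=robot.observe(); q=s['tool_rot']; R=Rn.from_quat([q[1],q[2],q[3],q[0]]).as_matrix()
    d=R.T@(np.array([x,y,z])-s['tool_pos']); print('tool cm',np.round(d/10,2),'tool x yaw',round(np.degrees(np.arctan2(R[1,0],R[0,0])),1),'pos',np.round(s['tool_pos'],1),'t',s['t'],'F',np.round(s['wrist_force'],1))
if __name__=='__main__':
    import sys; rel(*map(float,sys.argv[1:4]))
E
python3 go.py 493 -127 280
```

```text
tool cm [-49.93 -52.55  -3.47] tool x yaw 154.3 pos [271.1 563.1 245.2] t 0.5 F [ 0.2 -0.  -0.1]
```

Emit:
servo_tool(
  steps=[
    [[-1, -1, -2], -2],
    [[-3, -3, -3.5], -4],
    [[-6, -6, -3.5], -7],
    [[-9, -9, -3.5], -10],
    [[-12, -12, -3.5], -13],
    [[-15, -15, -3.5], -16],
    [[-18, -18, -3.5], -19],
    [[-21, -21, -3.5], -22],
    [[-23, -24, -3.5], -24],
    [[-25, -26, -3.5], -24],
  ],
  claw=-1,
)

```text
t: 1.5
tool_pos: [383.2, 218.4, 280.5]
tool_rot: [-0.0, 0.015, 1.0, -0.0]
wrist_force: [0.4, -0.3, 0.5]
grip_width: -0.002
```

```bash
python3 go.py 493 -127 280
```

```text
tool cm [-12.02 -34.19   0.05] tool x yaw 178.3 pos [383.2 218.4 280.5] t 1.5 F [ 0.4 -0.3  0.5]
```

Twist sign is right; tool is now aligned with the canister (x yaw 178.3°). Continue to above the lid corner.

Emit:
servo_tool(
  steps=[
    [[-1, -2, 0], 0],
    [[-2, -6, 0], 0],
    [[-4, -10, 0], 0],
    [[-5, -14, 0], 0],
    [[-7, -18, 0], 0],
    [[-8, -22, 0], 0],
    [[-9, -26, 0], 0],
    [[-11, -30, 0], 0],
    [[-12, -33, 0], 0],
    [[-12, -34.2, 0], 0],
  ],
)

```text
t: 2.5
tool_pos: [494.9, -128.4, 280.6]
tool_rot: [0.001, 0.016, 1.0, -0.001]
wrist_force: [0.2, 0.9, -0.5]
grip_width: -0.0
```

```bash
python3 go.py 493 -127 230
python3 - <<'E'
from h import *
snap('top','top1.png');snap('side','side1.png')
b=cv2.imread('pics/side1.png')[130:365,205:445]
cv2.imwrite('pics/s1z.png',cv2.convertScaleAbs(cv2.resize(b,None,fx=2.5,fy=2.5,interpolation=2),alpha=1.6,beta=20))
E
```

```text
tool cm [0.2  0.14 5.05] tool x yaw 178.1 pos [ 494.9 -128.4  280.6] t 2.5 F [ 0.2  0.9 -0.5]
```

View pics/s1z.png

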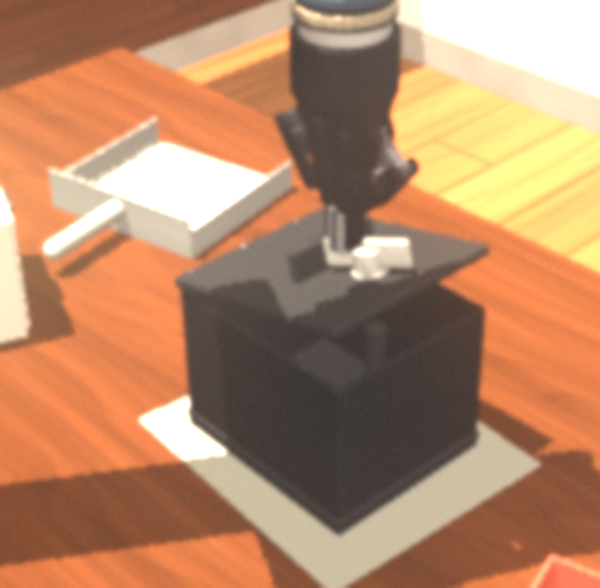

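View pics/top1.png

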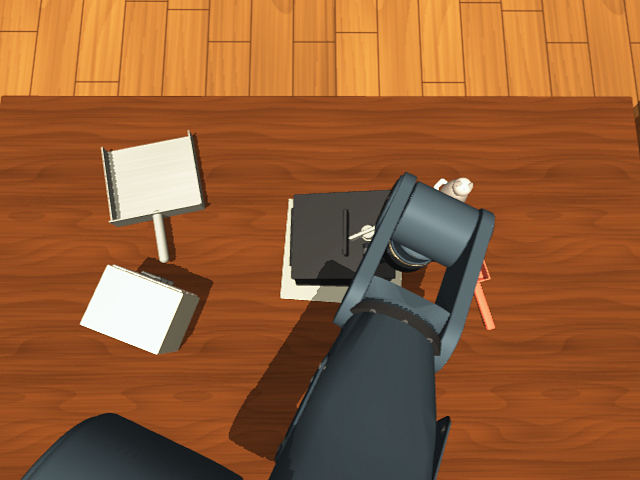

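Run:
```python
from fit import *
p=[559.8,-48.5,-.0313,.237]
print(proj('side',[[494.9,-128.4,266.6],[494.9,-128.4,280.6]]),proj('side',can2w(p,lidP(.237,[-65,-85,161]))))
```

```text
[[342.48604392 229.14309079]
 [342.50413832 222.69328318]] [[339.83160982 255.01954811]]
```

Emit:
servo_tool(
  steps=[
    [[0.1, 0.1, 1], 0],
    [[0.2, 0.1, 2], 0],
    [[0.2, 0.1, 3], 0],
    [[0.2, 0.1, 4], 0],
    [[0.2, 0.1, 4.5], 0],
    [[0.2, 0.1, 5], 0],
  ],
)

```text
t: 3.2
tool_pos: [491.2, -123.6, 229.6]
tool_rot: [-0.0, 0.015, 1.0, 0.0]
wrist_force: [-0.2, 0.9, 0.4]
grip_width: -0.0
```

Emit:
servo_tool(
  steps=[
    [[0, -0.3, 0.6], 0],
    [[0, -0.4, 1.2], 0],
    [[0, -0.5, 1.8], 0],
    [[0, -0.6, 2.4], 0],
    [[0, -0.6, 3], 0],
    [[0, -0.6, 3.5], 0],
  ],
)

```text
t: 3.8
tool_pos: [491.7, -130.6, 195.1]
tool_rot: [0.001, 0.015, 1.0, -0.0]
wrist_force: [-0.5, -1.8, 2.9]
grip_width: -0.0
```

Emit:
servo_tool(
  steps=[
    [[0, 0, 0.3], 0],
    [[0, 0, 0.6], 0],
    [[0, 0, 0.9], 0],
    [[0, 0, 1.2], 0],
    [[0, 0, 1.4], 0],
    [[0, 0, 1.5], 0],
  ],
)

```text
t: 4.4
tool_pos: [491.3, -130.1, 180.2]
tool_rot: [0.0, 0.015, 1.0, -0.0]
wrist_force: [0.9, -2.8, 3.2]
grip_width: 0.003
```

Emit:
servo_tool(
  steps=[
    [[0, 0, 0.1], 0],
    [[0, 0, 0.2], 0],
  ],
)

```text
t: 4.6
tool_pos: [491.3, -130.1, 178.3]
tool_rot: [0.0, 0.015, 1.0, -0.0]
wrist_force: [0.4, -1.7, 1.7]
grip_width: -0.0
```

Emit:
servo_tool(
  steps=[
    [[0, 0, 0.1], 0],
    [[0, 0, 0.2], 0],
    [[0, 0, 0.2], 0],
  ],
)

```text
t: 4.9
tool_pos: [491.3, -130.1, 177.8]
tool_rot: [0.0, 0.015, 1.0, -0.0]
wrist_force: [-2.4, -1.6, 14.2]
grip_width: -0.006
```

Emit:
servo_tool(
  steps=[
    [[0, 0, -0.5], 0],
    [[0, 0, -2], 0],
    [[0, 0, -5], 0],
    [[0.5, 4, -8], 0],
    [[1, 8, -10], 0],
    [[1.5, 12, -10], 0],
    [[2, 17, -10], 0],
    [[3, 22, -10], 0],
    [[4, 27, -10], 0],
    [[5, 32, -10], 0],
  ],
)

```text
t: 5.9
tool_pos: [449.2, 190.3, 275.6]
tool_rot: [-0.002, 0.015, 1.0, 0.0]
wrist_force: [0.6, 0.1, -0.6]
grip_width: 0.001
```

```bash
cat > look.py <<'E'
from fit import *
import sys
k=sys.argv[1]
snap('top',f'top{k}.png');snap('side',f'side{k}.png')
for n in('top','side'):
    for t in('wing_head','lid_corner','rib_top'):
        for r in robot.spot_point(n,t)[:1]: print(n,t,np.round(r['xy'],1),round(r['confidence'],2))
a=cv2.imread(f'pics/top{k}.png')[170:310,270:410]; b=cv2.imread(f'pics/side{k}.png')[200:365,255:425]
cv2.imwrite(f'pics/z{k}.png',np.hstack([cv2.convertScaleAbs(cv2.resize(x,(400,400),interpolation=2),alpha=2,beta=20) for x in (a,b)]))
cv2.imwrite(f'pics/w{k}.png',cv2.resize(cv2.imread(f'pics/top{k}.png')[190:270,330:410],(560,560),interpolation=2))
E
python3 look.py 2
```

```text
top lid_corner [386.3 273.8] 0.84
top rib_top [350.5 234.2] 0.95
side wing_head [352.5 255.7] 0.85
side lid_corner [339.  275.7] 0.93
side rib_top [338.1 235. ] 0.81
```

View pics/z2.png

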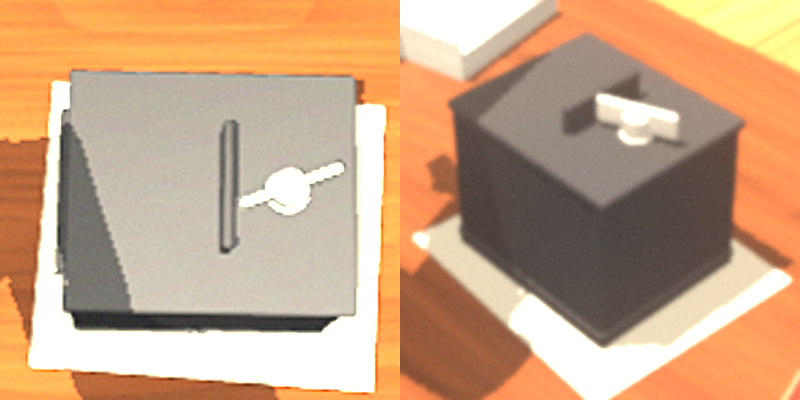

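View pics/w2.png

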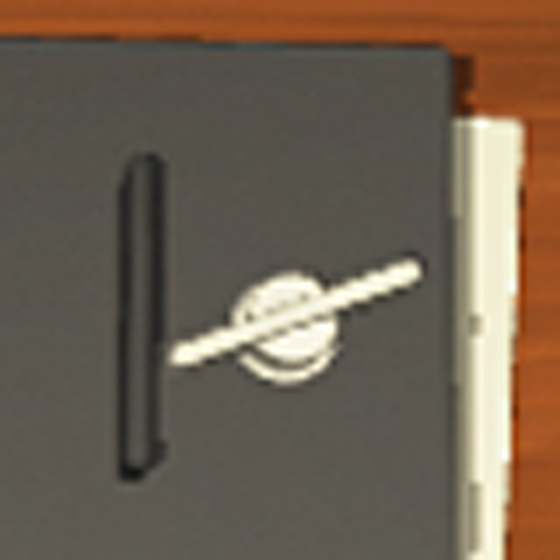

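Run:
```python
from fit import *
a,b=[ray('top',q,194) for q in ([354.3,241],[390.1,228.6])]
print('wing',a,b,(a+b)/2,np.hypot(*(a-b)[:2]),np.degrees(np.arctan2(*(b-a)[1::-1])))
c,d=[ray('top',q,191) for q in ([349,257.1],[350.4,212.9])]
print('rib',c,d,(c+d)/2,np.hypot(*(c-d)[:2]),np.degrees(np.arctan2(*(d-c)[1::-1])))
C=[ray('top',q,164) for q in ([294.5,195.2],[394.3,197.3],[394.3,280.6],[292,279.2])]
print(np.round(C,1))
L=[[88,104,161],[88,-104,161],[-88,-104,161],[-88,104,161]]
from scipy.optimize import least_squares
f=lambda p:(can2w(p,L)-C)[:,:2].ravel()
r=least_squares(f,[560,-48,0]);print(r.x,np.round(f(r.x),1))
R=[ray('side',[352.5,255.7],164),ray('side',[339,275.7],164),ray('side',[338.1,235],191)]
print(np.round(R,1)); print(can2w(r.x,[[0,-55,161],[-65,-85,161],[0,-11,188]]))
```

```text
wing [544.71416081 -66.57405788 194.        ] [ 569.43238779 -137.81574904  194.        ] [ 557.0732743  -102.19490346  194.        ] 75.4080188347377 -70.86512076493743
rib [513.24092523 -55.86458621 191.        ] [602.27633347 -60.05956175 191.        ] [557.75862935 -57.96207398 191.        ] 89.1341782929689 -2.6975422561789495
[[ 646.9   52.8  164. ]
 [ 642.  -153.5  164. ]
 [ 469.5 -147.7  164. ]
 [ 473.1   56.8  164. ]]
[ 5.57897540e+02 -4.78957403e+01 -2.37808008e-02] [ 1.5  1.2  1.4 -0.5 -2.1 -2.1 -0.7  1.4]
[[ 552.5  -99.9  164. ]
 [ 485.3 -128.8  164. ]
 [ 556.9  -53.2  191. ]]
[[ 556.58971878 -102.88018907  164.        ]
 [ 490.89474075 -131.32610021  164.        ]
 [ 557.6359754   -58.89263006  191.        ]]
```

```bash
python3 go.py 595 -97 240
```

```text
tool cm [-15.27 -27.9    3.6 ] tool x yaw 178.1 pos [451.4 186.8 276. ] t 6.3 F [ 0.2 -1.3 -0.3]
```

Emit:
servo_tool(
  steps=[
    [[-2, -3, 0], 0],
    [[-4, -7, 0], 0],
    [[-6, -11, 0], 0],
    [[-8, -15, 0], 0],
    [[-10, -19, 0.5], 0],
    [[-12, -23, 1], 0],
    [[-14, -26, 2], 0],
    [[-15.2, -27.9, 3.5], 0],
    [[-15.2, -27.9, 3.5], 0],
    [[-15.2, -27.9, 3.5], 0],
  ],
)

```text
t: 7.3
tool_pos: [593.9, -96.7, 240.6]
tool_rot: [-0.001, 0.017, 1.0, 0.001]
wrist_force: [-0.5, -0.3, -0.5]
grip_width: 0.003
```

```bash
python3 go.py 595 -97 187;  python3 - <<'E'
from h import *
snap('side','side3.png')
b=cv2.imread('pics/side3.png')[160:365,225:445]
cv2.imwrite('pics/s3z.png',cv2.convertScaleAbs(cv2.resize(b,None,fx=2.7,fy=2.7,interpolation=2),alpha=1.6,beta=20))
E
```

```text
tool cm [-0.12 -0.04  5.36] tool x yaw 178.1 pos [593.9 -96.7 240.6] t 7.3 F [-0.5 -0.3 -0.5]
```

View pics/s3z.png

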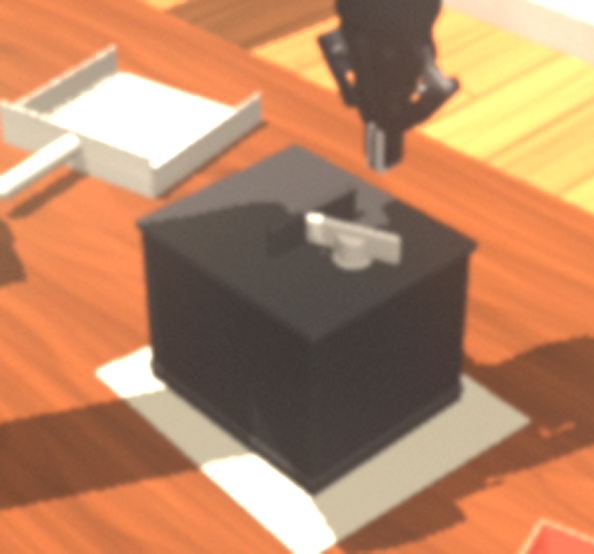

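Emit:
servo_tool(
  steps=[
    [[-0.1, 0, 1], 0],
    [[-0.1, 0, 2], 0],
    [[-0.1, 0, 3], 0],
    [[-0.1, 0, 4], 0],
    [[-0.1, 0, 5], 0],
    [[-0.1, 0, 5.3], 0],
    [[-0.1, 0, 5.3], 0],
  ],
)

```text
t: 8.05
tool_pos: [595.5, -95.1, 187.4]
tool_rot: [-0.001, 0.015, 1.0, 0.0]
wrist_force: [-0.6, -0.8, -1.1]
grip_width: 0.001
```

Emit:
servo_tool(
  steps=[
    [[0.2, -0.7, 0], 0],
    [[0.2, -1.7, 0], 0],
    [[0.4, -2.7, 0], 0],
    [[0.9, -3.5, 0], 0],
    [[1.6, -4.1, 0], 0],
    [[2.1, -4.4, 0], 0],
  ],
)

```text
t: 8.65
tool_pos: [573.0, -139.4, 188.5]
tool_rot: [0.0, 0.016, 1.0, 0.0]
wrist_force: [1.1, 2.2, -0.3]
grip_width: 0.0
```

Emit:
servo_tool(
  steps=[
    [[0.7, 0, 0], 0],
    [[1.4, 0, 0], 0],
    [[2.1, 0, 0], 0],
  ],
)

```text
t: 8.95
tool_pos: [552.3, -137.6, 188.5]
tool_rot: [0.0, 0.015, 1.0, 0.0]
wrist_force: [2.4, 1.0, -0.7]
grip_width: -0.002
```

```bash
python3 go.py 595 -97 187;  python3 - <<'E'
from h import *
snap('side','side4.png')
b=cv2.imread('pics/side4.png')[160:365,225:445]
cv2.imwrite('pics/s4z.png',cv2.convertScaleAbs(cv2.resize(b,None,fx=2.7,fy=2.7,interpolation=2),alpha=1.6,beta=20))
E
```

```text
tool cm [-4.15  4.19  0.16] tool x yaw 178.3 pos [ 552.3 -137.6  188.5] t 8.95 F [ 2.4  1.  -0.7]
```

View pics/s4z.png

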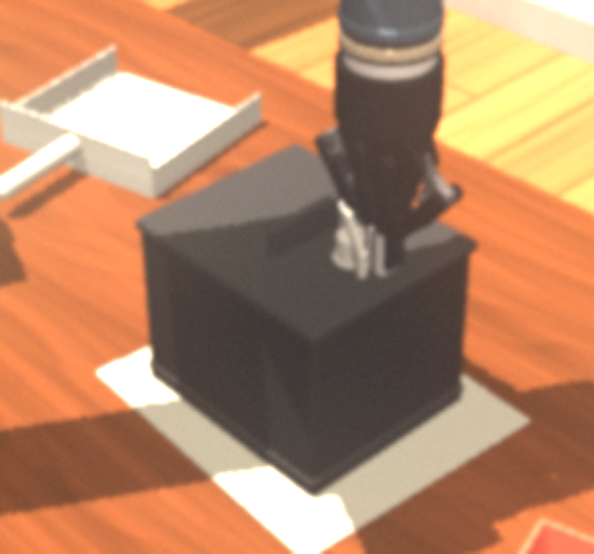

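Emit:
servo_tool(
  steps=[
    [[0.9, 0, 0], 0],
    [[1.7, 0.4, 0], 0],
    [[2.4, 1, 0], 0],
    [[2.8, 1.8, 0], 0],
    [[3, 2.6, 0], 0],
  ],
)

```text
t: 9.5
tool_pos: [522.6, -110.5, 188.3]
tool_rot: [-0.0, 0.015, 1.0, -0.0]
wrist_force: [0.6, -2.0, 0.3]
grip_width: 0.001
```

Emit:
servo_tool(
  steps=[
    [[0, 0.8, 0], 0],
    [[0, 1.2, 0], 0],
  ],
)

```text
t: 9.7
tool_pos: [523.3, -98.0, 188.2]
tool_rot: [-0.001, 0.014, 1.0, 0.0]
wrist_force: [0.0, -2.4, 0.5]
grip_width: -0.001
```

```bash
python3 go.py 595 -95 240;  python3 - <<'E'
from h import *
snap('side','side5.png')
b=cv2.imread('pics/side5.png')[160:365,225:445]
cv2.imwrite('pics/s5z.png',cv2.convertScaleAbs(cv2.resize(b,None,fx=2.7,fy=2.7,interpolation=2),alpha=1.6,beta=20))
E
```

```text
tool cm [-7.15  0.51 -5.19] tool x yaw 178.3 pos [523.3 -98.  188.2] t 9.7 F [ 0.  -2.4  0.5]
```

View pics/s5z.png

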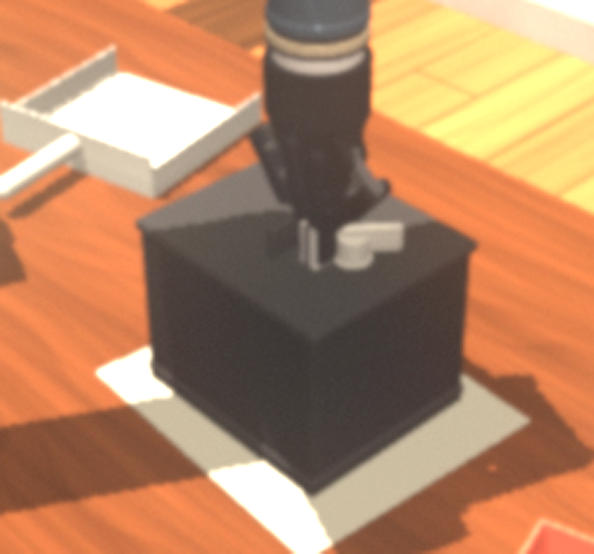

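Run:
```python
from h import *
for f in range(-70,1,10):
    a=np.radians(f); q=proj('side',[[557+38*np.cos(a),-102+38*np.sin(a),z] for z in(194,170)]); print(f,np.round((q-[225,160])*2.7))
```

```text
-70 [[398. 237.]
 [397. 263.]]
-60 [[401. 232.]
 [400. 258.]]
-50 [[402. 227.]
 [401. 253.]]
-40 [[402. 222.]
 [401. 248.]]
-30 [[400. 217.]
 [399. 244.]]
-20 [[396. 213.]
 [395. 239.]]
-10 [[392. 209.]
 [391. 235.]]
0 [[386. 205.]
 [385. 231.]]
```

Emit:
servo_tool(
  steps=[
    [[0.2, -0.2, 0], 0],
    [[0.2, -0.2, -2], 0],
    [[0, 0, -4], 0],
    [[-1.5, 0.2, -5.2], 0],
    [[-3.5, 0.4, -5.2], 0],
    [[-5.5, 0.5, -5.2], 0],
    [[-7, 0.5, -5.2], 0],
    [[-7.2, 0.5, -5.2], 0],
    [[-7.2, 0.5, -5], 0],
    [[-7.2, 0.5, -4], 0],
  ],
)

```text
t: 10.75
tool_pos: [595.5, -96.3, 228.6]
tool_rot: [0.0, 0.015, 1.0, -0.0]
wrist_force: [0.8, 0.2, 0.8]
grip_width: 0.003
```

```bash
python3 go.py 595 -95 187
```

```text
tool cm [0.05 0.13 4.16] tool x yaw 178.3 pos [595.5 -96.3 228.6] t 10.75 F [0.8 0.2 0.8]
```

Emit:
servo_tool(
  steps=[
    [[0, 0.1, 1], 0],
    [[0, 0.1, 2], 0],
    [[0, 0.1, 3], 0],
    [[0, 0.1, 4], 0],
    [[0, 0.1, 4.1], 0],
  ],
)

```text
t: 11.25
tool_pos: [594.7, -94.9, 185.4]
tool_rot: [-0.002, 0.015, 1.0, 0.001]
wrist_force: [-0.1, -0.5, -0.1]
grip_width: -0.001
```

Emit:
servo_tool(
  steps=[
    [[0.2, -0.7, 0], 0],
    [[0.2, -1.7, 0], 0],
    [[0.4, -2.7, 0], 0],
    [[0.9, -3.5, 0], 0],
    [[1.6, -4.1, 0], 0],
    [[2.1, -4.3, 0], 0],
  ],
)

```text
t: 11.85
tool_pos: [573.1, -138.8, 187.7]
tool_rot: [0.0, 0.016, 1.0, -0.0]
wrist_force: [1.6, 1.4, 0.9]
grip_width: -0.002
```

Emit:
servo_tool(
  steps=[
    [[0.7, 0, 0], 0],
    [[1.4, 0, 0], 0],
    [[2.1, 0, 0], 0],
  ],
)

```text
t: 12.15
tool_pos: [552.3, -136.7, 187.5]
tool_rot: [0.0, 0.015, 1.0, 0.0]
wrist_force: [3.3, 0.1, 0.5]
grip_width: -0.0
```

Emit:
servo_tool(
  steps=[
    [[0.9, 0, 0], 0],
    [[1.7, 0.4, 0], 0],
    [[2.4, 1, 0], 0],
    [[2.8, 1.8, 0], 0],
    [[3, 2.6, 0], 0],
  ],
)

```text
t: 12.65
tool_pos: [522.6, -109.5, 187.3]
tool_rot: [-0.0, 0.015, 1.0, -0.0]
wrist_force: [0.5, -1.3, -0.0]
grip_width: -0.001
```

Emit:
servo_tool(
  steps=[
    [[0, 0.8, 0], 0],
    [[0, 1.2, 0], 0],
  ],
)

```text
t: 12.85
tool_pos: [523.3, -97.0, 187.2]
tool_rot: [-0.001, 0.014, 1.0, 0.0]
wrist_force: [0.6, -1.9, -0.0]
grip_width: 0.001
```

Emit:
servo_tool(
  steps=[
    [[0.2, -0.2, 0], 0],
    [[0.2, -0.2, -2], 0],
    [[0, 0, -4], 0],
    [[-1.5, 0.2, -5.2], 0],
    [[-3.5, 0.3, -5.2], 0],
    [[-5.5, 0.3, -5.2], 0],
    [[-7, 0.3, -5.2], 0],
    [[-7.2, 0.3, -5.2], 0],
    [[-7.2, 0.3, -5], 0],
    [[-7.2, 0.3, -4], 0],
  ],
)

```text
t: 13.85
tool_pos: [595.4, -97.2, 227.6]
tool_rot: [0.0, 0.015, 1.0, -0.0]
wrist_force: [0.6, 0.1, -1.2]
grip_width: 0.004
```

```bash
python3 go.py 595 -95 187;python3 - <<'E'
from h import *
snap('side','side6.png')
b=cv2.imread('pics/side6.png')[160:365,225:445]
cv2.imwrite('pics/s6z.png',cv2.convertScaleAbs(cv2.resize(b,None,fx=2.7,fy=2.7,interpolation=2),alpha=1.6,beta=20))
E
```

```text
tool cm [0.05 0.22 4.06] tool x yaw 178.3 pos [595.4 -97.2 227.6] t 13.85 F [ 0.6  0.1 -1.2]
```

View pics/s6z.png

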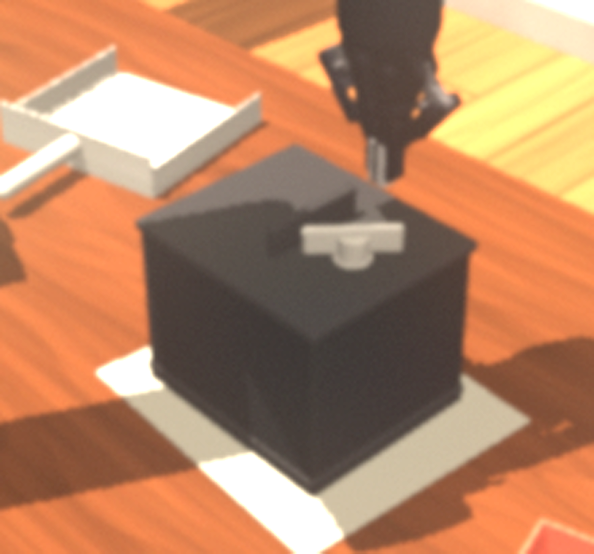

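Emit:
servo_tool(
  steps=[
    [[0, 0.2, 1], 0],
    [[0, 0.2, 2], 0],
    [[0, 0.2, 3], 0],
    [[0, 0.2, 4], 0],
    [[0, 0.2, 4.05], 0],
  ],
)

```text
t: 14.4
tool_pos: [594.7, -94.9, 184.8]
tool_rot: [-0.002, 0.015, 1.0, 0.001]
wrist_force: [0.3, 0.8, 0.5]
grip_width: 0.0
```

Emit:
servo_tool(
  steps=[
    [[0.1, -0.7, 0], 0],
    [[0.1, -1.7, 0], 0],
    [[0.2, -2.7, 0], 0],
    [[0.6, -3.5, 0], 0],
    [[1, -4.1, 0], 0],
    [[1.2, -4.2, 0], 0],
    [[1.4, -4.2, 0], 0],
  ],
)

```text
t: 15.1
tool_pos: [581.1, -138.1, 187.3]
tool_rot: [0.001, 0.015, 1.0, -0.001]
wrist_force: [3.3, -1.4, 0.7]
grip_width: 0.001
```

Emit:
servo_tool(
  steps=[
    [[0.1, 0, 0], 0],
    [[0.2, 0, 0], 0],
    [[0.3, 0, 0], 0],
  ],
)

```text
t: 15.4
tool_pos: [577.7, -136.6, 186.9]
tool_rot: [0.0, 0.015, 1.0, -0.0]
wrist_force: [1.6, -1.2, 0.1]
grip_width: 0.001
```

Emit:
servo_tool(
  steps=[
    [[0.1, 0, 0], 0],
    [[0.2, 0, 0], 0],
    [[0.3, 0, 0], 0],
  ],
)

```text
t: 15.7
tool_pos: [574.4, -136.5, 186.8]
tool_rot: [-0.0, 0.015, 1.0, 0.0]
wrist_force: [1.4, -0.9, 0.5]
grip_width: -0.001
```

Emit:
servo_tool(
  steps=[
    [[0.1, 0, 0], 0],
    [[0.1, 0, 0], 0],
  ],
)

```text
t: 15.9
tool_pos: [573.3, -136.5, 186.7]
tool_rot: [-0.0, 0.015, 1.0, 0.0]
wrist_force: [1.1, -1.2, 0.9]
grip_width: 0.001
```

Emit:
servo_tool(
  steps=[
    [[0.1, 0, 0], 0],
    [[0.1, 0, 0], 0],
  ],
)

```text
t: 16.1
tool_pos: [572.4, -136.5, 186.7]
tool_rot: [-0.0, 0.015, 1.0, 0.0]
wrist_force: [2.0, -1.6, 0.0]
grip_width: 0.005
```

Emit:
servo_tool(
  steps=[
    [[0.1, 0, 0], 0],
    [[0.1, 0, 0], 0],
  ],
)

```text
t: 16.3
tool_pos: [571.4, -136.5, 186.8]
tool_rot: [-0.0, 0.015, 1.0, 0.0]
wrist_force: [0.5, -1.5, -0.2]
grip_width: 0.003
```

Emit:
servo_tool(
  steps=[
    [[0.05, 0, 0], 0],
    [[0.05, 0, 0], 0],
  ],
)

```text
t: 16.5
tool_pos: [571.0, -136.5, 186.8]
tool_rot: [-0.0, 0.015, 1.0, 0.0]
wrist_force: [1.9, -0.1, -0.3]
grip_width: -0.002
```

Emit:
servo_tool(
  steps=[
    [[0.1, 0, 0], 0],
    [[0.1, 0, 0], 0],
  ],
)

```text
t: 16.7
tool_pos: [570.3, -136.6, 186.8]
tool_rot: [0.0, 0.015, 1.0, -0.0]
wrist_force: [1.8, -0.9, -0.4]
grip_width: -0.001
```

Emit:
servo_tool(
  steps=[
    [[0.05, 0, 0], 0],
    [[0.05, 0, 0], 0],
  ],
)

```text
t: 16.9
tool_pos: [570.2, -136.6, 186.9]
tool_rot: [0.001, 0.015, 1.0, -0.0]
wrist_force: [3.2, 0.1, -1.6]
grip_width: 0.0
```

```bash
python3 go.py 595 -95 187;python3 - <<'E'
from h import *
snap('side','side7.png')
b=cv2.imread('pics/side7.png')[160:365,225:445]
cv2.imwrite('pics/s7z.png',cv2.convertScaleAbs(cv2.resize(b,None,fx=2.7,fy=2.7,interpolation=2),alpha=1.6,beta=20))
E
```

```text
tool cm [-2.35  4.23 -0.01] tool x yaw 178.3 pos [ 570.2 -136.6  186.9] t 16.9 F [ 3.2  0.1 -1.6]
```

View pics/s7z.png

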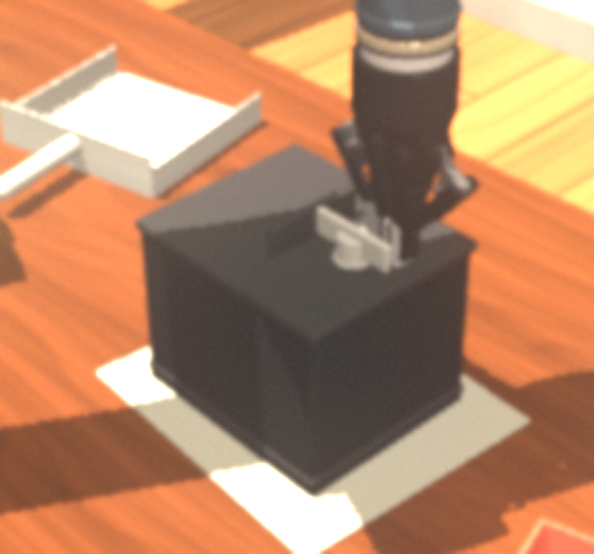

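Emit:
servo_tool(
  steps=[
    [[0.05, 0, 0], 0],
    [[0.1, 0, 0], 0],
  ],
)

```text
t: 17.15
tool_pos: [570.1, -136.5, 186.9]
tool_rot: [0.002, 0.015, 1.0, -0.0]
wrist_force: [6.9, -0.4, -2.8]
grip_width: -0.0
```

Emit:
servo_tool(
  steps=[
    [[0.05, 0, 0], 0],
    [[0.05, 0, 0], 0],
  ],
)

```text
t: 17.35
tool_pos: [570.0, -136.6, 187.0]
tool_rot: [0.002, 0.015, 1.0, -0.0]
wrist_force: [6.8, -0.5, -3.2]
grip_width: 0.003
```

Emit:
servo_tool(
  steps=[
    [[-0.5, -0.1, 0], 0],
    [[-1.3, -0.3, 0], 0],
    [[-1.5, -0.3, -1], 0],
    [[-1.5, -0.3, -3], 0],
    [[-1.5, -0.3, -6], 0],
    [[-1.5, -0.3, -9], 0],
    [[-1, 3, -10], 0],
    [[1, 7, -10], 0],
    [[3, 11, -10], 0],
    [[5, 15, -10], 0],
  ],
)

```text
t: 18.35
tool_pos: [521.3, 16.2, 287.6]
tool_rot: [-0.0, 0.015, 1.0, 0.0]
wrist_force: [-0.1, 0.3, -0.4]
grip_width: 0.0
```

Emit:
servo_tool(
  steps=[
    [[1, 4, 0], 0],
    [[3, 8, 0], 0],
    [[5, 12, 0], 0],
    [[6, 16, 0], 0],
    [[7, 19, 0], 0],
    [[7, 20, 0], 0],
    [[7, 20, 0], 0],
    [[7, 20, 0], 0],
  ],
)

```text
t: 19.15
tool_pos: [459.0, 216.2, 287.0]
tool_rot: [0.0, 0.015, 1.0, -0.0]
wrist_force: [-0.1, 0.9, -0.3]
grip_width: 0.001
```

```bash
python3 look.py 8; python3 go.py 0 0 0
```

```text
top wing_head [371.6 238.3] 0.5
top lid_corner [386.6 271.3] 0.87
top rib_top [350.4 232.7] 0.65
side wing_head [354.  253.4] 0.79
side lid_corner [339.3 274.3] 0.79
side rib_top [339.1 234.4] 0.91
tool cm [ 45.19 -23.05  28.69] tool x yaw 178.2 pos [458.8 216.4 286.8] t 19.55 F [ 0.8 -0.   0.1]
```

View pics/z8.png

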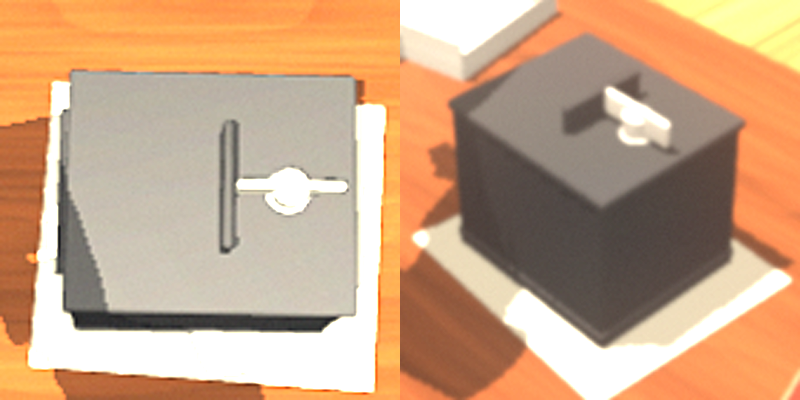

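View pics/top8.png

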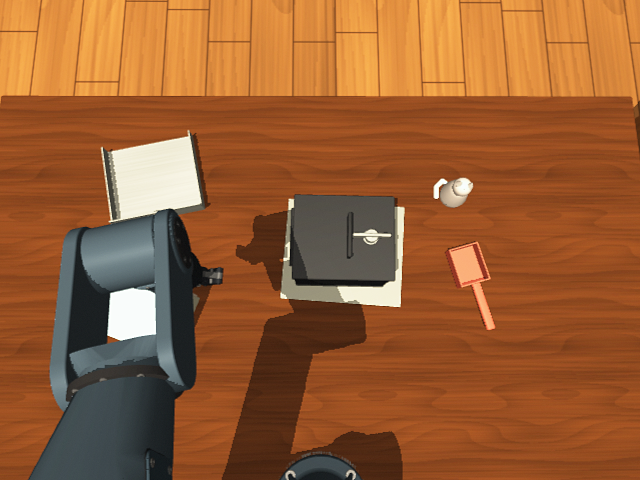

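The pictures show the wings square to the rib, at rows 235–236 from column 353 to 391. The lid is flat, the canister outline has not moved, and the arm is clear.

```bash
python3 -c "
from cell import robot
print(robot.close_job())"
```

```text
the job is handed in; nothing more can be done
None
```

I pressed the lid shut and turned the thumbscrew clockwise to its stop, then backed the arm away and handed the job in at about 19.6 s. `close_job` gives no verdict.

- **Lid:** I pressed at the bare corner with the closed fingertips until they met solid resistance. They reached a height of about 164 mm, which is where the shut lid's top should be, at about 14 N.
- **Thumbscrew:** It took three strokes on the free-edge side, about 380° in all. Force readings stayed around 2–3 N on the strokes. At the end the tool stopped advancing and the force rose to about 7 N, which I took as the stop. The readings come only at the end of each move, so brief peaks in between were not seen.
- **Last pictures:** The lid is flat, the wings stand square to the rib, and the canister is where it was before the strokes. The cat and scoop look undisturbed. The arm partly hid the dustpan and organiser in the last top view, but it did not go near them.
- **Disagreements:** The two cameras' positions for points on the lid differed by about 3–6 mm. I worked from the top-view fit, and the contact heights and the point where the screw stopped matched it. I estimated the turn count from the wing angle, since the screw angle cannot be read directly.

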